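Put the canister away and close the heavy sealed lid

ROBOT

A 6-joint arm with a two-finger parallel gripper is mounted at the origin on the work surface. World frame = base frame: x ahead of the robot, y to its left, z up, the work surface at z = 0. Lengths are in m, angles in degrees, forces in N, time in s.
With the tool pointing down it reaches from about 0.25 to 0.725 m from the base axis. Payload 9.7 kg.
Tool frame: the origin (TCP) lies between the finger pads; the fingertips stand 17 mm ahead of it and the grasp point (between the pads) lies 2 mm behind it; z points along the fingers, y is the direction in which the jaws open and shut (so a half turn about z gives the same grasp; the last joint's range is limited). The gripper opens to 85 mm and grips with 20 to 120 N. Pads are 22 mm wide; open, the fingers measure 114 mm over their backs; the gripper's body (76 mm by 85 mm) begins 54 mm behind the grasp point. The pads swing forward as they close: fully open they stand 13 mm farther back than shut.
Start: joints at [75.745, 4.979, 10.078, 95.1, 0, 90], TCP at [0.135, 0.533, 0.248] pointing down, gripper open.
Joint ranges: [-179.16, 179.16], [-48.56, 103.87], [-65.8, 70.77], [-126.05, 130.52], [-82.76, 87.17], [-180, 180]. Speed limits (degrees/s): [127.2, 127.2, 147.25, 180, 180, 180].

INTERFACE

Orientations are given as [roll, pitch, yaw] about the fixed x, y, z axes, in that order (R = Rz(yaw) Ry(pitch) Rx(roll)).
In Python, from workcell import monitor, cams, order gives the robot as it stands. The module is installed in compiled form; this text tells all that it offers.
- The arm moves only by the shell command python3 -m handwheel 'ROWS' [OPENING] [FORCE]. ROWS is JSON, a list of rows, each a list of 6 numbers: the shift along the tool's x, y, z in m, then the turn, a rotation vector about the tool's x, y, z in degrees. In form: [[tx, ty, tz, wx, wy, wz], ...]. A call has exactly 8 rows; each row shifts and turns the commanded pose from where the row before left it, along the tool's axes as they then stand; what a row does not reach is not made up. A row lasts 1/12 s, in which the tool goes at most 41.7 mm and 7.16 degrees, less where a joint would pass 70% of its speed; a pose out of reach is approached as far as the arm can. A call is refused whole if a number of a shift passes 0.0417 or a number of a turn 7.16, either way. A call with a gripper value outside its range is refused whole. OPENING is the opening, from -1 (shut) to 1 (fully open), set as the call begins (- or left out, the last holds). The fingers move at their own pace and stop on an object; FORCE is the grip in N (left out, the last holds). Time passes only in rows, so rows that do not move let the fingers close, or fill a call up. It gives the time, the measured TCP pose, the force and the opening at its end, in the units of the state.
- monitor.get_obs(): the state, without advancing time (a new reading comes with each control period).
- cams.camera(name): name is "scene" or "top" or "wrist"; returns a dict with "img" (400x640x3 uint8, red, green, blue), "depth" (400x640 float32, m along the optical axis (not along the pixel's ray), 0 where there is no reading), "fx", "fy", "cx", "cy" (pixels), "rvec" (rotation vector, rad) and "tvec" (3), from world to camera coordinates, as OpenCV has them; the wrist camera has in their place "tool_from_camera" (4x4, takes a point from camera to tool coordinates, whose origin is the TCP and whose axes are the flange's). Camera axes: x right, y down, z forward; pixel columns grow to the right and rows downward; lengths in m; the calibration is good to about 2 mm. The wrist camera is an equidistant fisheye: a pixel r from the principal point sees the ray r / f radians off the axis. A picture is of the moment at which its call begins: read the wrist's pose just before it.
- order.job_done(): hands the job in, once; it reports no verdict.
The state is a dict: "time": time; "q": joint angles; "qd": joint speeds; "joint_efforts": joint torques, N m; "ee_pos": TCP position; "tcp_rot": TCP orientation; "wrist_force": force on the tool from outside, world axes, zero at the start; "torque": the same for the moment, N m; "opening": finger opening in m.
Only numpy, scipy, OpenCV 4.12 (cv2) and the standard library are available. Lean on these libraries where they do the work, as an engineer would, in place of code of your own. Each camera call takes 0.05 s, during which the arm holds its last target. There are 200 camera calls.

TASK

Set the small closed ceramic canister gently upright on the floor of the wooden storage chest, in the free space beside the tin. Then push the chest's heavy lid over and down, slowly so that it does not slam, press it fully home against its springy seal and keep it pressed there for a second with a firm push of 10 to 25 N, never more, so that the seal beds in. Leave the tin and everything else on the block where it stands.

Things in the scene. Friction and masses are not known exactly. Their poses are not given: they have to be found in the camera images.
- canister: Closed white ceramic canister with a knob on top, 280 g, one rigid piece. Body 66 mm wide and 64 mm high; on it a round knob 24 mm wide whose straight sides run from 74 to 90 mm (top at 92 mm). Origin at the centre of its underside, z up. It changes places with the jar and the cup.
- chest: Open-topped plywood storage chest, fixed to the block: 220 mm (its x) by 200 mm (its y), walls 12 mm, floor 12 mm thick. Origin at the centre of its underside. On it sits a wooden top frame with the lid and the seal; its rim is 115 to 127 mm high, as packing strips lift it by an amount that differs each time and is not measured. Inside 192 mm by 172 mm. Hinge on the +y side; seal 6 mm proud on the -y rim.
- free_spot (a point): Point on the chest's inside floor in the middle of the free space for the canister: 30 mm to -x and 40 mm to -y of the chest's centre. Axes as the chest's.
- hinge_mark (a point): Point of the chest below the middle of the hinge line: 100 mm to +y of the chest's centre and 115 mm high. The true hinge line runs along the chest's x, straight above it by 0 to 12 mm (packing, not measured). Axes as the chest's.
- lid (a joint): Lid angle, rad: 0 = home on the rim; starts 1.28 to 1.48, nearly upright, leaning over the chest. Board 220 x 205 (out from the hinge line) x 22 mm, 0.65 to 1.05 kg; outer face 22 mm from the hinge line. Stays where it is let go. Pushed 180 mm from the hinge it moves at 2 to 7 N; below 0.03 the seal pushes back, up to 11 N, then it meets the rim hard (1 mm more is over 25 N). Slam: over 0.8 rad/s in the last 0.4.
- tin: Round aluminium tin, 50 mm wide, 55 mm high, standing in the chest in the corner at its +x, +y. Leave it there. Origin under its centre.
- jar: Amber glass jar with cork, 66 mm wide, 113 mm high. Not to be moved. Origin under its centre.
- cup: Glass cup in a steel holder with a small side handle, 68 mm wide, 85 mm high. Not to be moved. Origin under its centre.
- cezve: Red enamel cezve, 84 mm wide, 70 mm high, with a handle 165 mm out along its x, rising to 100 mm. Not to be moved. Origin under the pot's centre.
- spoon: Wooden spoon 160 mm long lying flat along its x. Not to be moved. Origin under its middle.
- grinder: Brushed steel grinder with a top knob, 110 mm wide at the foot, 207 mm high. Not to be moved. Origin under its centre.
There are look-alikes about, which are no part of the job. What is shaped like the canister but green or yellow is not meant.

How it is judged:
By the outcome, as a careful person would: the job done as asked, in the order asked, and still so for the second after the job is handed in, with the robot touching nothing.
It also fails if it takes over 72 s, if anything falls off the work surface, if the arm or the gripper's body presses on something with over 40 N, if the wrist force passes 120 N, or if a joint passes its speed limit or range.

## Working session

There is one attempt and no reset: what is moved stays moved. The work goes in short steps, Python scripts to look and compute and a shell command to move; the robot and the scene stay as the last step left them, time stands still between calls to the robot, and variables do not carry over. Pictures are saved under pics/ and viewed, about 8 in all and at most 12, crops included, and the job is handed in when it is done.

```bash
mkdir -p pics; cat > h.py <<'E'
import numpy as np,cv2
from scipy.spatial.transform import Rotation as Ro
from workcell import monitor,cams,order
def pts(c):
    R=cv2.Rodrigues(np.array(c["rvec"],float))[0];t=np.array(c["tvec"],float).ravel()
    v,u=np.mgrid[:400,:640];d=c["depth"]
    P=np.stack([(u-c["cx"])/c["fx"]*d,(v-c["cy"])/c["fy"]*d,d],-1)
    W=(P-t)@R; W[d==0]=np.nan
    return W
E
python3 - <<'E'
from h import *
o=monitor.get_obs();print({k:np.round(v,3).tolist() for k,v in o.items()})
ims=[]
for n in("scene","top"):
    c=cams.camera(n);W=pts(c);np.savez(f"{n}.npz",img=c["img"],W=W,**{k:c[k] for k in("fx","fy","cx","cy","rvec","tvec","depth")})
    R=cv2.Rodrigues(np.array(c["rvec"],float))[0];print(n,-R.T@np.array(c["tvec"]).ravel(),c["fx"])
    cv2.imwrite(f"pics/{n}0.png",c["img"][...,::-1])
E
```

```text
{'time': 0.0, 'q': [75.748, 5.011, 10.036, 95.099, -0.0, 90.0], 'qd': [-0.047, 0.007, -0.008, -0.005, 0.06, -0.004], 'joint_efforts': [-0.001, -52.039, 46.481, 0.016, -0.0, -0.0], 'ee_pos': [0.135, 0.533, 0.248], 'tcp_rot': [-179.927, 0.0, 165.748], 'wrist_force': [-0.304, 0.143, 0.058], 'torque': [-0.015, -0.018, 0.023], 'opening': 0.085}
scene [ 0.77983457 -0.26043867  1.14285514] 376.71446348555276
top [ 0.24293466 -0.00325825  1.51415206] 461.1479217150787
```

View pics/scene0.png

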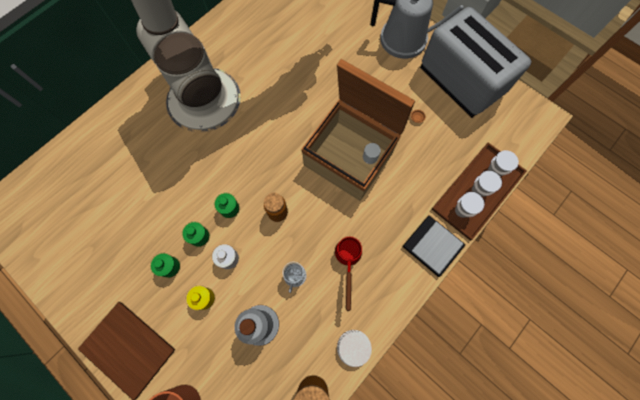

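View pics/top0.png

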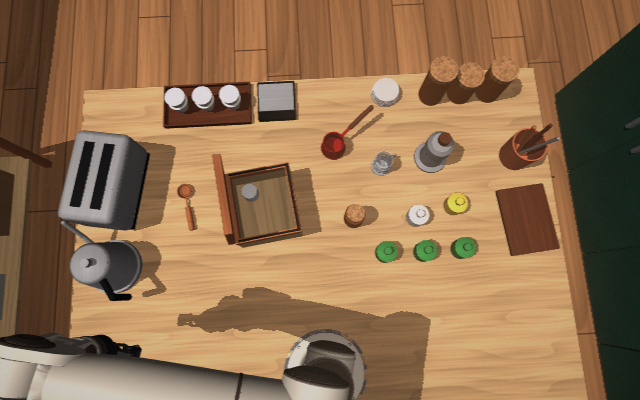

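Candidates for the canister in the scene view are:
- White with knob at (224,257), which is (419,215) in the top view.
- Green at (226,204), (195,233) and (164,265), and yellow at (199,298). The task rules these out.
- White tray jars at (505,161), (488,183) and (470,204), and a white lid or jar at (354,349). These have no knob and stand off to the side.

I choose (224,257). The chest is at about (360,140), with its hinge board toward world +y.

```bash
python3 - <<'E'
from h import *
S=np.load("scene.npz");T=np.load("top.npz")
a=cv2.resize(S["img"][170:330,140:320],None,fx=3,fy=3)
b=cv2.resize(T["img"][140:260,200:320],None,fx=4,fy=4)
b=cv2.copyMakeBorder(b,0,0,0,0,0); b=cv2.resize(b,(480,480))
cv2.imwrite("pics/crop.png",np.hstack([a[:, :300] if 0 else cv2.resize(a,(320,480)) , b])[...,::-1])
for n,D,(u,v) in(("s",S,(224,257)),("t",T,(419,215))):
    W=D["W"];im=D["img"].astype(int);m=np.zeros((400,640),bool);m[v-25:v+25,u-25:u+25]=1
    m&=(im.min(2)>120)&(im.max(2)-im.min(2)<30)
    P=W[m];P=P[~np.isnan(P[:,0])]
    print(n,len(P),"z",np.percentile(P[:,2],[1,50,99]).round(3))
    for lo,hi in((.055,.068),(.085,.1)):
        q=P[(P[:,2]>lo)&(P[:,2]<hi)]
        if len(q)>2: (cx,cy),r=cv2.minEnclosingCircle(q[:,:2].astype(np.float32));print(lo,len(q),cx,cy,r,q[:,:2].mean(0))
# chest rim
for n,D in(("s",S),("t",T)):
    W=D["W"];z=W[...,2];reg=(W[...,0]>.3)&(W[...,0]<.7)&(W[...,1]>.03)&(W[...,1]<.36)
    m=reg&(z>.105)&(z<.14)
    q=W[m];print(n,"rim",len(q),np.histogram(q[:,2],bins=np.arange(.105,.142,.003)))
    r=cv2.minAreaRect(q[:,:2].astype(np.float32));print(r,cv2.boxPoints(r).round(3).tolist())
    m=reg&(z>.2);q=W[m];r=cv2.minAreaRect(q[:,:2].astype(np.float32));print("lid",len(q),q[:,2].max(),cv2.boxPoints(r).round(3).tolist())
    m=reg&(z>.06)&(z<.072);print("tin",np.sum(m),W[m].mean(0) if m.any() else 0)
E
```

```text
s 401 z [0.044 0.069 0.096]
0.055 135 0.4661237597465515 -0.325529545545578 0.032559048384428024 [ 0.47019387 -0.32526673]
0.085 62 0.46493127942085266 -0.3251592516899109 0.011920171789824963 [ 0.46529915 -0.3252631 ]
t 313 z [0.047 0.069 0.097]
0.055 124 0.46565359830856323 -0.3268051743507385 0.03247174248099327 [ 0.46367547 -0.32053907]
0.085 45 0.4663735032081604 -0.3263164460659027 0.011998319067060947 [ 0.46564376 -0.32568904]
s rim 1781 (array([ 77,  65,  69,  71,  73, 104, 237, 541, 301, 158,  64,  21]), array([0.105, 0.108, 0.111, 0.114, 0.117, 0.12 , 0.123, 0.126, 0.129,
       0.132, 0.135, 0.138, 0.141]))
((0.5171211361885071, 0.16667872667312622), (0.2233441174030304, 0.21078383922576904), 8.339653968811035) [[0.39100000262260437, 0.2549999952316284], [0.421999990940094, 0.04600000008940697], [0.6430000066757202, 0.07900000363588333], [0.6119999885559082, 0.28700000047683716]]
lid 2328 0.33600185769381996 [[0.39500001072883606, 0.23800000548362732], [0.4009999930858612, 0.2070000022649765], [0.6190000176429749, 0.24899999797344208], [0.6129999756813049, 0.2800000011920929]]
tin 445 [0.53210225 0.18690265 0.06663436]
t rim 1390 (array([ 35,  29,  37,  37,  43, 118, 301, 402, 239, 101,  41,   7]), array([0.105, 0.108, 0.111, 0.114, 0.117, 0.12 , 0.123, 0.126, 0.129,
       0.132, 0.135, 0.138, 0.141]))
((0.5202766060829163, 0.16880068182945251), (0.22380000352859497, 0.21609219908714294), 7.8375935554504395) [[0.39500001072883606, 0.26100000739097595], [0.42399999499320984, 0.04699999839067459], [0.6460000276565552, 0.07699999958276749], [0.6159999966621399, 0.29100000858306885]]
lid 808 0.33840093501576274 [[0.3970000147819519, 0.2529999911785126], [0.39899998903274536, 0.21699999272823334], [0.6190000176429749, 0.23100000619888306], [0.6169999837875366, 0.2669999897480011]]
tin 291 [0.55838929 0.20177741 0.06660886]
```

View pics/crop.png

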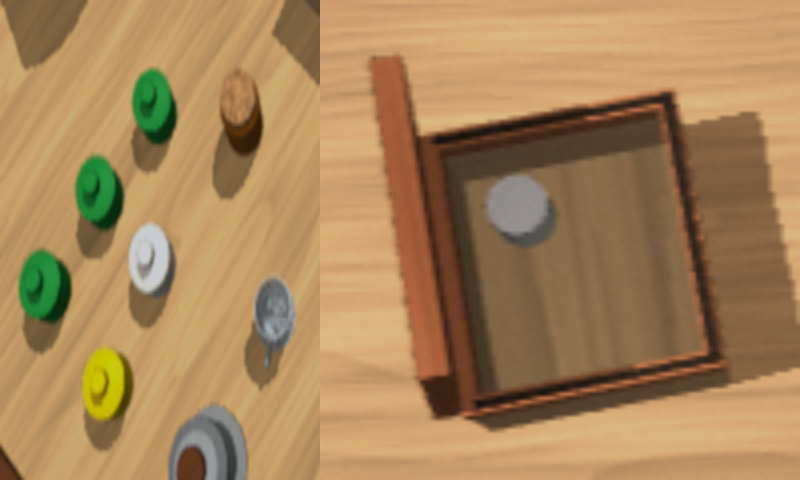

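The crop confirms the choice: the white canister with a knob is at crop (150,258), with green and yellow look-alikes around it. In the right half the lid is on the left (+y) and the tin is at (518,205), the chest's +x,+y corner. Next I refine the chest pose.

```bash
python3 - <<'E'
from h import *
S=np.load("scene.npz");T=np.load("top.npz")
rng=np.random.default_rng(0)
W=S["W"];reg=(W[...,0]>.35)&(W[...,0]<.67)&(W[...,1]>.15)&(W[...,1]<.33)&(W[...,2]>.15)
P=W[reg];best=0
for _ in range(500):
    a=P[rng.choice(len(P),3,False)];n=np.cross(a[1]-a[0],a[2]-a[0]);n/=np.linalg.norm(n)+1e-12
    i=abs((P-a[0])@n)<.004
    if i.sum()>best:best=i.sum();I=i
Q=P[I];c=Q.mean(0);n=np.linalg.svd(Q-c)[2][2];n*=-np.sign(n[1])
yaw=np.degrees(np.arctan2(n[0],-n[1]));print("lid plane",best,len(P),n,"yaw",yaw,"theta",np.degrees(np.arctan2(np.hypot(n[0],n[1]),-n[2])),"std",((Q-c)@n).std())
ex=np.array([np.cos(np.radians(yaw)),np.sin(np.radians(yaw))])
print("lid x' extent",np.percentile(Q[:,:2]@ex,[.5,99.5]))
# where plane meets z .115,.127
ey=np.array([-ex[1],ex[0]])
for z in(.115,.121,.127): print("hinge y'",z,c[:2]@ey-(z-c[2])*n[2]/(n[:2]@ey))
for nm,D in(("s",S),("t",T)):
    W=D["W"];x=W[...,:2]@ex;y=W[...,:2]@ey;z=W[...,2]
    m=(z>.105)&(z<.14)&(W[...,0]>.35)&(W[...,0]<.7)&(W[...,1]>.02)&(W[...,1]<.3)
    xs,ys,zs=x[m],y[m],z[m];print(nm,"x' ext",np.percentile(xs,[.5,1,99,99.5]),"y' ext",np.percentile(ys,[.5,1,99]))
    k=ys<np.percentile(ys,1)+.012;print("-y rim z",np.median(zs[k]),len(ys[k]))
    s=(ys>np.percentile(ys,1)+.03)&(ys<np.percentile(ys,1)+.17);print("side rims z",np.median(zs[s]))
    # yaw from -y rim edge / side edges
    # tin top circle
    mm=(z>.06)&(z<.075)&(W[...,0]>.45)&(W[...,0]<.62)&(W[...,1]>.15)&(W[...,1]<.26)
    im=D["img"].astype(int);mm&=(im.max(2)-im.min(2)<25)
    q=W[mm][:,:2].astype(np.float32);(cx,cy),r=cv2.minEnclosingCircle(q);print("tin",cx,cy,r,"in ex,ey",np.dot([cx,cy],ex),np.dot([cx,cy],ey))
    # floor extents
    f=(z<.022)&(z>.004);
    f&=(W[...,0]>.4)&(W[...,0]<.65)&(W[...,1]>.05)&(W[...,1]<.28)&(abs(z-.012)<.006)
    print("floor",np.percentile(x[f],[1,99]),np.percentile(y[f],[1,99]),f.sum(),np.median(z[f]))
E
```

```text
lid plane 2315 2819 [ 0.1385612  -0.98038153 -0.14018859] yaw 8.044557246664619 theta 81.94124062973849 std 0.0012229892961236675
lid x' extent [0.42802507 0.6450752 ]
hinge y' 0.115 0.1911338374422067
hinge y' 0.121 0.1902843167227612
hinge y' 0.127 0.1894347960033157
s x' ext [0.42463398 0.42512882 0.64648215 0.64655824] y' ext [-0.01214462 -0.01192023  0.19048391]
-y rim z 0.1283052139251341 498
side rims z 0.1272237145589453
tin 0.5686598420143127 0.2110854983329773 0.02576952800154686 in ex,ey 0.5926039386411895 0.12942826365664403
floor [0.43750637 0.64533015] [-0.01047562  0.17873191] 1941 0.013032723295839247
t x' ext [0.42714829 0.42732944 0.64892629 0.64966271] y' ext [-0.01360273 -0.01336682  0.18712052]
-y rim z 0.13073102476728174 294
side rims z 0.1264355716609734
tin 0.5723329782485962 0.20970723032951355 0.025147587060928345 in ex,ey 0.5960480503382587 0.12754952815022239
floor [0.42906718 0.63707699] [0.00385279 0.17431367] 2395 0.012181953120540963
```

```bash
python3 -m handwheel '[[0,0,0,0,0,3],[0,0,0,0,0,6.8],[0,0,0,0,0,6.8],[0,0,0,0,0,6.8],[0,0,0,0,0,6.8],[0,0,0,0,0,6.8],[0,0,0,0,0,6.8],[0,0,0,0,0,6.8]]' 1
python3 -m handwheel '[[0,0,0,0,0,6.8],[0,0,0,0,0,6.8],[0,0,0,0,0,3.5],[-0.012,0.003,0,0,0,0],[-0.025,0.006,0,0,0,0],[-0.03,0.007,0,0,0,0],[-0.03,0.007,0,0,0,0],[-0.03,0.007,0,0,0,0]]'
python3 -m handwheel '[[-0.03,0.007,0,0,0,0],[-0.03,0.007,0,0,0,0],[-0.03,0.007,0,0,0,0],[-0.03,0.007,0,0,0,0],[-0.03,0.007,0,0,0,0],[-0.03,0.007,0,0,0,0],[-0.03,0.007,0,0,0,0],[-0.03,0.007,0,0,0,0]]'
```

```text
time: 0.77
ee_pos: [0.1354, 0.5329, 0.2479]
tcp_rot: [-180.0, 0.0, 114.8]
wrist_force: [-0.3, -0.4, 0.1]
opening: 0.0856
time: 1.43
ee_pos: [0.183, 0.4102, 0.2477]
tcp_rot: [-180.0, 0.0, 98.1]
wrist_force: [0.4, -0.5, -0.0]
opening: 0.0851
time: 2.1
ee_pos: [0.2719, 0.1803, 0.2482]
tcp_rot: [180.0, -0.0, 98.1]
wrist_force: [1.0, -0.0, -0.7]
opening: 0.0852
```

```bash
python3 -m handwheel '[[-0.033,0.0075,0,0,0,0],[-0.033,0.0075,0,0,0,0],[-0.033,0.0075,0,0,0,0],[-0.033,0.0075,0,0,0,0],[-0.033,0.0075,0,0,0,0],[-0.033,0.0075,0,0,0,0],[-0.033,0.0075,0,0,0,0],[-0.033,0.0075,0,0,0,0]]' 0.3
python3 -m handwheel '[[-0.034,0.008,0,0,0,0],[-0.034,0.008,0,0,0,0],[-0.034,0.008,0,0,0,0],[-0.034,0.008,0,0,0,0],[-0.034,0.008,0,0,0,0],[-0.034,0.008,0,0,0,0],[-0.03,0.006,0,0,0,0],[-0.01,0.002,0,0,0,0]]'
python3 -m handwheel '[[0,0,0.01,0,0,0],[0,0,0.012,0,0,0],[0,0,0.012,0,0,0],[0,0,0.012,0,0,0],[0,0,0.012,0,0,0],[0,0,0.006,0,0,0],[0,0,0,0,0,0],[0,0,0,0,0,0]]'
cat > w.py <<'E'
from h import *
import sys
o=monitor.get_obs();c=cams.camera("wrist");M=np.array(c["tool_from_camera"])
A=np.eye(4);A[:3,:3]=Ro.from_euler("xyz",o["tcp_rot"],degrees=True).as_matrix();A[:3,3]=o["ee_pos"]
v,u=np.mgrid[:400,:640];x=(u-c["cx"])/c["fx"];y=(v-c["cy"])/c["fy"];r=np.hypot(x,y)+1e-9
k=np.tan(np.minimum(r,1.5))/r;d=c["depth"]
P=np.stack([x*k*d,y*k*d,d,np.ones_like(d)],-1)
W=(P@(A@M).T)[...,:3];W[d==0]=np.nan
np.savez("wrist.npz",W=W,img=c["img"],d=d)
cv2.imwrite(sys.argv[1],c["img"][...,::-1])
E
python3 w.py pics/w1.png; python3 - <<'E'
from h import *
D=np.load("wrist.npz");W=D["W"];im=D["img"].astype(int)
for nm,lo,hi,R in(("knob",.087,.097,.04),("body",.058,.07,.06)):
    m=(np.hypot(W[...,0]-.466,W[...,1]+.326)<R)&(W[...,2]>lo)&(W[...,2]<hi)
    q=W[m];(x,y),r=cv2.minEnclosingCircle(q[:,:2].astype(np.float32)) if len(q) else ((0,0),0);print(nm,len(q),x,y,r,q.mean(0))
    vv,uu=np.nonzero(m);print(uu.mean(),vv.mean())
E
```

```text
time: 2.77
ee_pos: [0.3683, -0.0732, 0.2482]
tcp_rot: [180.0, -0.0, 98.0]
wrist_force: [0.3, 0.1, 0.1]
opening: 0.0559
time: 3.43
ee_pos: [0.4584, -0.3083, 0.2466]
tcp_rot: [-179.9, -0.0, 97.9]
wrist_force: [1.1, 0.9, 0.8]
opening: 0.0554
time: 4.1
ee_pos: [0.4577, -0.3045, 0.1844]
tcp_rot: [-180.0, -0.0, 98.1]
wrist_force: [-0.1, -0.7, 0.7]
opening: 0.0554
knob 732 0.4666512608528137 -0.3235365152359009 0.012336666695773602 [ 0.46652384 -0.32255535  0.09207154]
328.8674863387978 233.61338797814207
body 3242 0.46677133440971375 -0.32367587089538574 0.03338582441210747 [ 0.46588614 -0.31899443  0.06738847]
327.96576187538557 217.970080197409
```

View pics/w1.png

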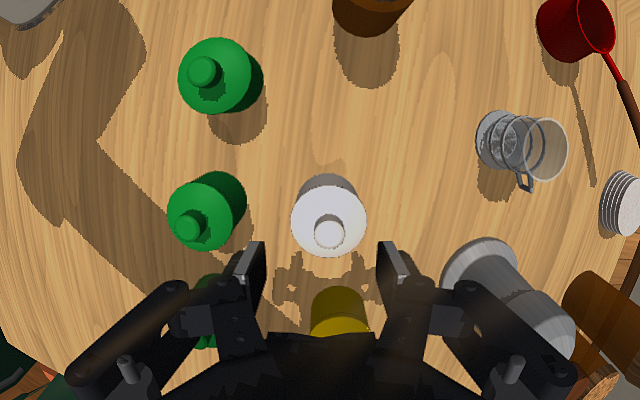

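Wrist view: the canister body is at (329,217) and its knob at (329,234), between the fingers at (250,270) and (395,270). Its position is (0.466,-0.324) with the knob top at 0.092, which agrees with the overhead cameras to 2 mm.

```bash
python3 -m handwheel '[[-0.006,0.0015,0,0,0,0],[-0.008,0.002,0,0,0,0],[-0.007,0.002,0.005,0,0,0],[0,0,0.012,0,0,0],[0,0,0.012,0,0,0],[0,0,0.01,0,0,0],[0,0,0.008,0,0,0],[0,0,0,0,0,0]]'
python3 -m handwheel '[[0,0,0.01,0,0,0],[0,0,0.01,0,0,0],[0,0,0.01,0,0,0],[0,0,0.01,0,0,0],[0,0,0.007,0,0,0],[0,0,0.003,0,0,0],[0,0,0,0,0,0],[0,0,0,0,0,0]]'
python3 w.py pics/w2.png; python3 - <<'E'
from h import *
D=np.load("wrist.npz");W=D["W"];im=D["img"]
o=monitor.get_obs();print(o["ee_pos"])
m=(np.hypot(W[...,0]-.466,W[...,1]+.325)<.025)&(W[...,2]>.086)&(W[...,2]<.098);q=W[m]
print(len(q),cv2.minEnclosingCircle(q[:,:2].astype(np.float32)))
cv2.imwrite("pics/w2c.png",im[130:330,180:480,::-1])
E
```

```text
time: 4.82
ee_pos: [0.4653, -0.3243, 0.1345]
tcp_rot: [-179.8, -0.1, 98.1]
wrist_force: [-0.9, 0.3, 0.0]
opening: 0.0553
time: 5.48
ee_pos: [0.4663, -0.3251, 0.0874]
tcp_rot: [180.0, 0.0, 98.0]
wrist_force: [0.7, 0.7, 0.2]
opening: 0.0558
[ 0.46645136 -0.32522236  0.08773247]
2069 ((0.4667886793613434, -0.3235120177268982), 0.012479083612561226)
```

View pics/w2c.png

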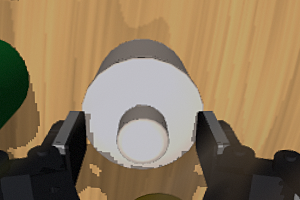

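The crop shows the knob at (145,137), centred between the pads at (72,150) and (207,145), so I grip.

```bash
python3 -m handwheel '[[0,0,0.001,0,0,0],[0,0,0,0,0,0],[0,0,0,0,0,0],[0,0,0,0,0,0],[0,0,0,0,0,0],[0,0,0,0,0,0],[0,0,0,0,0,0],[0,0,0,0,0,0]]' -1 40
python3 -m handwheel '[[0,0,-0.002,0,0,0],[0,0,-0.004,0,0,0],[0,0,-0.008,0,0,0],[0,0,-0.012,0,0,0],[0,0,-0.016,0,0,0],[0,0,-0.02,0,0,0],[0,0,-0.02,0,0,0],[0,0,-0.02,0,0,0]]'
```

```text
time: 6.2
ee_pos: [0.4667, -0.3252, 0.0868]
tcp_rot: [179.9, 0.0, 98.1]
wrist_force: [2.9, 1.2, 4.8]
opening: 0.0223
time: 6.87
ee_pos: [0.466, -0.3251, 0.1902]
tcp_rot: [180.0, 0.0, 98.0]
wrist_force: [0.7, -0.6, -2.6]
opening: 0.0226
```

```bash
python3 -m handwheel '[[0.005,0.001,-0.02,0,0,0],[0.012,0.0025,-0.02,0,0,0],[0.02,0.004,-0.015,0,0,0],[0.026,0.0055,-0.01,0,0,0],[0.03,0.006,-0.005,0,0,0],[0.03,0.006,0,0,0,0],[0.03,0.006,0,0,0,0],[0.03,0.006,0,0,0,0]]'
python3 -m handwheel '[[0.03,0.0063,0,0,0,0],[0.03,0.0063,0,0,0,0],[0.03,0.0063,0,0,0,0],[0.03,0.0063,0,0,0,0],[0.03,0.0063,0,0,0,0],[0.03,0.0063,0,0,0,0],[0.025,0.005,0,0,0,0],[0.018,0.004,0,0,0,0]]'
python3 -m handwheel '[[0.01,0.003,0,0,0,0],[0.006,0.002,0,0,0,0],[0,0,0,0,0,0],[0,0,0,0,0,0],[0,0,0,0,0,0],[0,0,0,0,0,0],[0,0,0,0,0,0],[0,0,0,0,0,0]]'
python3 w.py pics/w3.png;python3 - <<'E'
from h import *
o=monitor.get_obs();p=o["ee_pos"];d=np.array([.495,.120])-p[:2];ex=np.array([.9902,.1399]);ey=np.array([-.1399,.9902]);print(p,"to go tx,ty",d@ey,d@ex)
D=np.load("wrist.npz");W=D["W"];x=W[...,:2]@ex;y=W[...,:2]@ey;z=W[...,2]
im=D["img"].astype(int)
m=(abs(z-.128)<.006)&(x>.38)&(x<.7)&(y>-.06)&(y<.25)&(im[...,0]-im[...,2]>25)
for nm,s in(("-y rim",m&(x>.46)&(x<.6)&(y<.03)),("-x rim",m&(x<.47)&(y>.0)&(y<.12)),("+x rim",m&(x>.6)&(y>.0)&(y<.1))):
    if s.sum()>10: print(nm,s.sum(),"x",np.percentile(x[s],[2,50,98]),"y",np.percentile(y[s],[2,50,98]),"z",np.median(z[s]))
t=(abs(z-.067)<.005)&(abs(x-.594)<.05)&(abs(y-.128)<.05)&(im.max(2)-im.min(2)<25);q=np.stack([x[t],y[t]],-1).astype(np.float32)
print("tin",len(q),cv2.minEnclosingCircle(q) if len(q) else 0)
E
```

```text
time: 7.53
ee_pos: [0.477, -0.1374, 0.2595]
tcp_rot: [180.0, 0.0, 98.0]
wrist_force: [0.3, -0.4, -3.0]
opening: 0.0225
time: 8.2
ee_pos: [0.4921, 0.0907, 0.2594]
tcp_rot: [180.0, -0.0, 98.1]
wrist_force: [-0.6, -1.7, -2.3]
opening: 0.0223
time: 8.87
ee_pos: [0.4951, 0.1046, 0.2584]
tcp_rot: [180.0, 0.0, 98.0]
wrist_force: [-0.4, 1.0, -3.3]
opening: 0.0227
[0.49515384 0.10475413 0.25836205] to go tx,ty 0.015117982498090748 0.0019805680008122347
-y rim 325 x [0.5597659  0.58007731 0.59914331] y [-0.01044327  0.00209682  0.0043978 ] z 0.12684975449348063
-x rim 1474 x [0.42834717 0.43887366 0.44518108] y [0.00225825 0.06205152 0.11759636] z 0.1269774738267974
+x rim 1230 x [0.60431032 0.63790752 0.6498824 ] y [0.00059048 0.04306013 0.09787847] z 0.12689430170131302
tin 1677 ((0.5964267253875732, 0.13202330470085144), 0.02537822350859642)
```

View pics/w3.png

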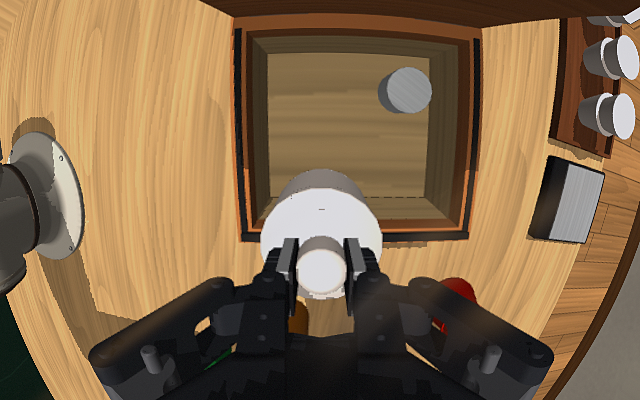

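The wrist view shows the canister upright in the gripper at (320,225). The chest opening runs from (245,30) to (470,240), the tin at (405,90) is well clear, and the rim measures z=0.127. I shift over the spot and lower.

```bash
python3 -m handwheel '[[0.004,0.001,0,0,0,0],[0.007,0.001,0,0,0,0],[0.004,0.001,0.004,0,0,0],[0,0,0.01,0,0,0],[0,0,0.016,0,0,0],[0,0,0.018,0,0,0],[0,0,0.018,0,0,0],[0,0,0.014,0,0,0]]'
python3 -m handwheel '[[0,0,0.013,0,0,0],[0,0,0.013,0,0,0],[0,0,0.012,0,0,0],[0,0,0.01,0,0,0],[0,0,0.008,0,0,0],[0,0,0.006,0,0,0],[0,0,0.004,0,0,0],[0,0,0,0,0,0]]'
python3 -m handwheel '[[0,0,0.001,0,0,0],[0,0,0.001,0,0,0],[0,0,0.001,0,0,0],[0,0,0.001,0,0,0],[0,0,0.001,0,0,0],[0,0,0.001,0,0,0],[0,0,0,0,0,0],[0,0,0,0,0,0]]'
```

```text
time: 9.58
ee_pos: [0.4954, 0.1206, 0.1757]
tcp_rot: [-179.9, 0.0, 98.1]
wrist_force: [-0.4, -0.2, -3.6]
opening: 0.0222
time: 10.25
ee_pos: [0.4958, 0.1204, 0.1116]
tcp_rot: [-180.0, 0.0, 98.0]
wrist_force: [0.4, -0.6, -2.5]
opening: 0.0222
time: 10.92
ee_pos: [0.496, 0.1205, 0.1063]
tcp_rot: [-180.0, -0.0, 98.0]
wrist_force: [-0.3, 0.4, -3.3]
opening: 0.0221
```

```bash
python3 -m handwheel '[[0,0,0.001,0,0,0],[0,0,0.001,0,0,0],[0,0,0.001,0,0,0],[0,0,0.001,0,0,0],[0,0,0.0005,0,0,0],[0,0,0.0005,0,0,0],[0,0,0,0,0,0],[0,0,0,0,0,0]]'
python3 -m handwheel '[[0,0,0.0005,0,0,0],[0,0,0.0005,0,0,0],[0,0,0.0005,0,0,0],[0,0,0.0005,0,0,0],[0,0,0,0,0,0],[0,0,0,0,0,0],[0,0,0,0,0,0],[0,0,0,0,0,0]]'
```

```text
time: 11.58
ee_pos: [0.496, 0.1205, 0.1013]
tcp_rot: [-180.0, 0.0, 98.0]
wrist_force: [-0.3, 0.2, -2.4]
opening: 0.0223
time: 12.25
ee_pos: [0.496, 0.1205, 0.0993]
tcp_rot: [180.0, -0.0, 98.0]
wrist_force: [-1.1, -0.5, -3.6]
opening: 0.0221
```

```bash
python3 -m handwheel '[[0,0,0.0003,0,0,0],[0,0,0.0003,0,0,0],[0,0,0.0003,0,0,0],[0,0,0.0003,0,0,0],[0,0,0,0,0,0],[0,0,0,0,0,0],[0,0,0,0,0,0],[0,0,0,0,0,0]]'
```

```text
time: 12.92
ee_pos: [0.4963, 0.1206, 0.0987]
tcp_rot: [179.9, -0.0, 98.0]
wrist_force: [-1.0, -0.1, 5.2]
opening: 0.0221
```

Floor contact came at the expected height, so I ease off and release.

```bash
python3 -m handwheel '[[0,0,-0.0005,0,0,0],[0,0,0,0,0,0],[0,0,0,0,0,0],[0,0,0,0,0,0],[0,0,0,0,0,0],[0,0,0,0,0,0],[0,0,0,0,0,0],[0,0,0,0,0,0]]'
python3 -m handwheel '[[0,0,0,0,0,0],[0,0,0,0,0,0],[0,0,0,0,0,0],[0,0,0,0,0,0],[0,0,0,0,0,0],[0,0,0,0,0,0],[0,0,-0.004,0,0,0],[0,0,-0.01,0,0,0]]' 0.1
python3 -m handwheel '[[0,0,-0.02,0,0,0],[0,0,-0.03,0,0,0],[0,0,-0.04,0,0,0],[0,0,-0.04,0,0,0],[0,0,-0.04,0,0,0],[0,0,-0.04,0,0,0],[0,0,-0.03,0,0,0],[0,0,-0.015,0,0,0]]'
python3 w.py pics/w4.png;python3 - <<'E'
from h import *
p=monitor.get_obs()["ee_pos"];print(p)
D=np.load("wrist.npz");W=D["W"];z=W[...,2];im=D["img"].astype(int);w=(im.max(2)-im.min(2)<30)
ex=np.array([.9902,.1399]);ey=np.array([-.1399,.9902]);x=W[...,:2]@ex;y=W[...,:2]@ey
for nm,zz,cx,cy in(("knob",.104,.508,.05),("body",.077,.508,.05),("tin",.067,.596,.13)):
    m=(abs(z-zz)<.006)&(np.hypot(x-cx,y-cy)<.06)&w;q=np.stack([x[m],y[m]],-1).astype(np.float32)
    print(nm,len(q),cv2.minEnclosingCircle(q) if len(q) else 0,np.median(z[m]) if len(q) else 0)
for s,k in ((.44,.11),(.63,.11)):
    m=(abs(z-.128)<.01)&(abs(x-s)<.015)&(y>.02)&(y<.15);print("rim z",np.median(z[m]),m.sum())
E
```

```text
time: 13.58
ee_pos: [0.4962, 0.1205, 0.0987]
tcp_rot: [180.0, -0.0, 98.0]
wrist_force: [1.0, 0.8, 4.0]
opening: 0.0225
time: 14.25
ee_pos: [0.4953, 0.1203, 0.1119]
tcp_rot: [-179.9, 0.0, 98.0]
wrist_force: [-0.5, 0.2, -0.5]
opening: 0.0469
time: 14.92
ee_pos: [0.4958, 0.1204, 0.3729]
tcp_rot: [179.7, -0.0, 98.0]
wrist_force: [0.5, -0.3, -0.6]
opening: 0.0469
[0.49607416 0.12047811 0.37391584]
knob 271 ((0.5083540678024292, 0.05141685530543327), 0.012432647868990898) 0.1043610130735193
body 1398 ((0.5082250833511353, 0.05157734453678131), 0.03318242356181145) 0.07997679388258727
tin 944 ((0.5964127779006958, 0.1318373829126358), 0.0253424271941185) 0.06763966641597319
rim z 0.12743390211164535 1309
rim z 0.12747559327460245 910
```

View pics/w4.png

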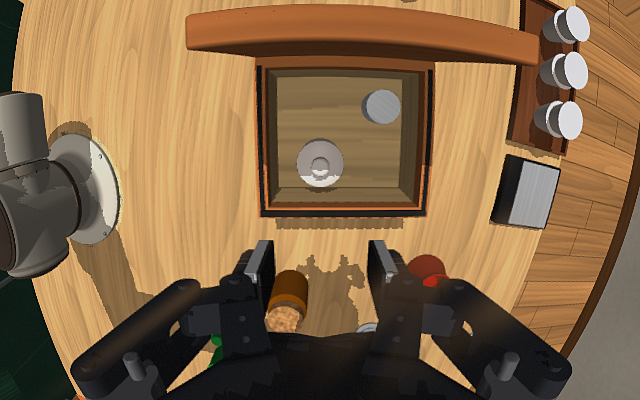

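The canister stands upright at (320,165), at chest offset (-30,-38) mm. The tin at (380,105) is unmoved, and the lid is open at the top of the view. Next I shut the fingers and go over and behind the lid, and print the push arc.

```bash
python3 -m handwheel '[[0,0,-0.015,0,0,0],[0.01,0.003,-0.015,0,0,0],[0.02,0.004,-0.005,0,0,0],[0.03,0.004,0,0,0,0],[0.03,0.004,0,0,0,0],[0.03,0.004,0,0,0,0],[0.03,0.004,0,0,0,0],[0.02,0.004,0,0,0,0]]' -1 60
python3 -m handwheel '[[0.012,0.002,0,0,0,0],[0.006,0,0.005,0,0,0],[0,0,0.014,0,0,0],[0,0,0.02,0,0,0],[0,0,0.02,0,0,0],[0,0,0.015,0,0,0],[0,0,0.008,0,0,0],[0,0,0,0,0,0]]'
python3 - <<'E'
import numpy as np
from h import monitor
p=monitor.get_obs()["ee_pos"];print("x',y',z",p[0]*.9902+p[1]*.1399,-p[0]*.1399+p[1]*.9902,p[2])
for th in np.arange(1.43,-.01,-.11).round(2):
    r,h=.18,.126
    print(th,np.round([.1895-r*np.cos(th)+.022*np.sin(th)+.011,h+r*np.sin(th)+.022*np.cos(th)+.017],4))
E
```

```text
time: 15.63
ee_pos: [0.4983, 0.2948, 0.4027]
tcp_rot: [-180.0, -0.0, 98.1]
wrist_force: [-0.5, -0.4, -0.6]
opening: -0.0001
time: 16.3
ee_pos: [0.4979, 0.3099, 0.3191]
tcp_rot: [-179.9, 0.1, 98.0]
wrist_force: [0.1, 0.7, 0.6]
opening: -0.0001
x',y',z 0.536394349625382 0.2371917536981425 0.31906215449979564
1.43 [0.197  0.3243]
1.32 [0.1771 0.3228]
1.21 [0.1575 0.3192]
1.1 [0.1385 0.3134]
0.99 [0.1201 0.3056]
0.88 [0.1028 0.2958]
0.77 [0.0866 0.2841]
0.66 [0.0718 0.2707]
0.55 [0.0585 0.2558]
0.44 [0.047  0.2396]
0.33 [0.0373 0.2221]
0.22 [0.0296 0.2038]
0.11 [0.024  0.1846]
-0.0 [0.0205 0.165 ]
```

```bash
python3 -m handwheel '[[-0.004,0,-0.002,0,0,0],[-0.006,0,-0.002,0,0,0],[-0.007,0,-0.001,0,0,0],[-0.006,0,0,0,0,0],[-0.005,0,0,0,0,0],[-0.004,0,0,0,0,0],[-0.004,0,0,0,0,0],[-0.004,0,0,0,0,0]]'
python3 -m handwheel '[[-0.004,0,0,0,0,0],[-0.004,0,0,0,0,0],[-0.004,0,0,0,0,0],[-0.004,0,0.001,0,0,0],[-0.004,0,0.001,0,0,0],[-0.004,0,0,0,0,0],[-0.004,0,0.001,0,0,0],[-0.004,0,0.001,0,0,0]]'
```

```text
time: 16.97
ee_pos: [0.5041, 0.2706, 0.3256]
tcp_rot: [-180.0, -0.0, 98.0]
wrist_force: [-0.1, 0.8, -0.1]
opening: 0.0002
time: 17.63
ee_pos: [0.5083, 0.2402, 0.3222]
tcp_rot: [179.9, -0.1, 98.1]
wrist_force: [-1.7, 5.7, 5.5]
opening: 0.0001
```

```bash
python3 -m handwheel '[[-0.007,0,0.0015,0,0,0],[-0.007,0,0.002,0,0,0],[-0.007,0,0.0025,0,0,0],[-0.007,0,0.0025,0,0,0],[-0.0075,0,0.003,0,0,0],[-0.0075,0,0.0035,0,0,0],[-0.0075,0,0.004,0,0,0],[-0.0075,0,0.0045,0,0,0]]'
```

```text
time: 18.3
ee_pos: [0.5167, 0.182, 0.2993]
tcp_rot: [179.9, -0.1, 98.1]
wrist_force: [-1.1, 1.5, 7.8]
opening: 0.0
```

```bash
python3 -m handwheel '[[-0.006,0,0.004,0,0,0],[-0.006,0,0.004,0,0,0],[-0.0055,0,0.0042,0,0,0],[-0.0055,0,0.0045,0,0,0],[-0.0055,0,0.0046,0,0,0],[-0.005,0,0.0048,0,0,0],[-0.005,0,0.005,0,0,0],[-0.005,0,0.005,0,0,0]]'
python3 - <<'E'
from h import *
p=monitor.get_obs()["ee_pos"];print(p[0]*.9902+p[1]*.1399,-p[0]*.1399+p[1]*.9902,p[2])
E
```

```text
time: 18.97
ee_pos: [0.5228, 0.1387, 0.2628]
tcp_rot: [179.9, -0.0, 98.1]
wrist_force: [-0.5, 1.7, 5.0]
opening: 0.0
0.5371075925064752 0.06420684348728438 0.2627988049604504
```

```bash
python3 -m handwheel '[[-0.003,0,0.0034,0,0,0],[-0.003,0,0.0034,0,0,0],[-0.0028,0,0.0036,0,0,0],[-0.0026,0,0.0037,0,0,0],[-0.0026,0,0.0037,0,0,0],[-0.0024,0,0.0038,0,0,0],[-0.0024,0,0.0038,0,0,0],[-0.0022,0,0.004,0,0,0]]'
python3 -m handwheel '[[-0.0022,0,0.004,0,0,0],[-0.0022,0,0.004,0,0,0],[-0.002,0,0.004,0,0,0],[-0.0019,0,0.0041,0,0,0],[-0.0018,0,0.0041,0,0,0],[-0.0017,0,0.0042,0,0,0],[-0.0016,0,0.0042,0,0,0],[-0.0015,0,0.0042,0,0,0]]'
```

```text
time: 19.63
ee_pos: [0.5258, 0.1177, 0.2331]
tcp_rot: [179.9, 0.0, 98.0]
wrist_force: [-0.6, -1.7, 4.5]
opening: -0.0001
time: 20.3
ee_pos: [0.5279, 0.1029, 0.1999]
tcp_rot: [180.0, 0.0, 98.0]
wrist_force: [0.3, -2.5, 4.1]
opening: -0.0001
```

```bash
python3 -m handwheel '[[-0.001,0,0.0035,0,0,0],[-0.001,0,0.0035,0,0,0],[-0.001,0,0.0035,0,0,0],[-0.001,0,0.003,0,0,0],[-0.0005,0,0.003,0,0,0],[-0.0005,0,0.0025,0,0,0],[-0.0005,0,0.002,0,0,0],[-0.0005,0,0.002,0,0,0]]'
python3 -m handwheel '[[0,0,0.0008,0,0,0],[0,0,0.0008,0,0,0],[0,0,0.0008,0,0,0],[0,0,0.0008,0,0,0],[0,0,0,0,0,0],[0,0,0,0,0,0],[0,0,0,0,0,0],[0,0,0,0,0,0]]'
```

```text
time: 20.97
ee_pos: [0.5286, 0.0974, 0.1766]
tcp_rot: [-180.0, -0.0, 98.1]
wrist_force: [0.5, -1.2, 4.6]
opening: -0.0001
time: 21.63
ee_pos: [0.5285, 0.0975, 0.1735]
tcp_rot: [-180.0, -0.0, 98.1]
wrist_force: [1.3, -1.2, 2.0]
opening: 0.0003
```

```bash
python3 -m handwheel '[[0,0,0.0005,0,0,0],[0,0,0.0005,0,0,0],[0,0,0.0005,0,0,0],[0,0,0.0005,0,0,0],[0,0,0,0,0,0],[0,0,0,0,0,0],[0,0,0,0,0,0],[0,0,0,0,0,0]]'
python3 -m handwheel '[[0,0,0.0003,0,0,0],[0,0,0.0003,0,0,0],[0,0,0.0003,0,0,0],[0,0,0.0003,0,0,0],[0,0,0,0,0,0],[0,0,0,0,0,0],[0,0,0,0,0,0],[0,0,0,0,0,0]]'
```

```text
time: 22.3
ee_pos: [0.5285, 0.0974, 0.1715]
tcp_rot: [-180.0, -0.0, 98.0]
wrist_force: [0.5, -2.7, 2.9]
opening: -0.0
time: 22.97
ee_pos: [0.5286, 0.0973, 0.1704]
tcp_rot: [180.0, 0.0, 98.0]
wrist_force: [-1.3, -3.2, 3.9]
opening: 0.0003
```

```bash
python3 -m handwheel '[[0,0,0.0003,0,0,0],[0,0,0.0003,0,0,0],[0,0,0.0003,0,0,0],[0,0,0.0003,0,0,0],[0,0,0,0,0,0],[0,0,0,0,0,0],[0,0,0,0,0,0],[0,0,0,0,0,0]]'
```

```text
time: 23.63
ee_pos: [0.5286, 0.0973, 0.1693]
tcp_rot: [180.0, 0.0, 98.0]
wrist_force: [-0.4, -3.1, 5.0]
opening: -0.0003
```

```bash
python3 -m handwheel '[[0,0,0.0003,0,0,0],[0,0,0.0003,0,0,0],[0,0,0.0003,0,0,0],[0,0,0.0003,0,0,0],[0,0,0,0,0,0],[0,0,0,0,0,0],[0,0,0,0,0,0],[0,0,0,0,0,0]]'
```

```text
time: 24.3
ee_pos: [0.5286, 0.0972, 0.1683]
tcp_rot: [180.0, 0.0, 98.0]
wrist_force: [0.0, -4.5, 7.3]
opening: 0.0001
```

```bash
python3 -m handwheel '[[0,0,0.0003,0,0,0],[0,0,0.0003,0,0,0],[0,0,0.0002,0,0,0],[0,0,0.0002,0,0,0],[0,0,0,0,0,0],[0,0,0,0,0,0],[0,0,0,0,0,0],[0,0,0,0,0,0]]'
```

```text
time: 24.97
ee_pos: [0.5287, 0.0971, 0.1674]
tcp_rot: [180.0, 0.0, 98.0]
wrist_force: [0.2, -5.9, 8.1]
opening: 0.0
```

```bash
python3 -m handwheel '[[-0.0003,0,0.0002,0,0,0],[-0.0003,0,0.0002,0,0,0],[-0.0002,0,0.0002,0,0,0],[-0.0001,0,0.0002,0,0,0],[0,0,0,0,0,0],[0,0,0,0,0,0],[0,0,0,0,0,0],[0,0,0,0,0,0]]'
```

```text
time: 25.63
ee_pos: [0.5287, 0.0969, 0.1667]
tcp_rot: [180.0, -0.0, 98.1]
wrist_force: [-1.8, -1.7, 8.3]
opening: 0.0
```

```bash
python3 -m handwheel '[[0,0,0.0002,0,0,0],[0,0,0.0002,0,0,0],[-0.0001,0,0.0002,0,0,0],[0,0,0.0002,0,0,0],[0,0,0,0,0,0],[0,0,0,0,0,0],[0,0,0,0,0,0],[0,0,0,0,0,0]]'
```

```text
time: 26.3
ee_pos: [0.5287, 0.0968, 0.166]
tcp_rot: [180.0, -0.0, 98.1]
wrist_force: [-1.9, -1.3, 8.8]
opening: 0.0003
```

```bash
python3 -m handwheel '[[0,0,0.0002,0,0,0],[0,0,0.0002,0,0,0],[-0.0001,0,0.0002,0,0,0],[0,0,0,0,0,0],[0,0,0,0,0,0],[0,0,0,0,0,0],[0,0,0,0,0,0],[0,0,0,0,0,0]]'
```

```text
time: 26.97
ee_pos: [0.5287, 0.0967, 0.1655]
tcp_rot: [180.0, -0.1, 98.1]
wrist_force: [-2.5, -1.5, 8.8]
opening: 0.0
```

```bash
python3 -m handwheel '[[0,0,0.0002,0,0,0],[0,0,0.0002,0,0,0],[-0.0001,0,0.0002,0,0,0],[0,0,0,0,0,0],[0,0,0,0,0,0],[0,0,0,0,0,0],[0,0,0,0,0,0],[0,0,0,0,0,0]]'
```

```text
time: 27.63
ee_pos: [0.5287, 0.0967, 0.1653]
tcp_rot: [179.9, -0.1, 98.1]
wrist_force: [-3.6, -0.5, 12.5]
opening: -0.0001
```

```bash
python3 -m handwheel '[[0,0,0.0002,0,0,0],[0,0,0.0001,0,0,0],[-0.0001,0,0.0001,0,0,0],[0,0,0,0,0,0],[0,0,0,0,0,0],[0,0,0,0,0,0],[0,0,0,0,0,0],[0,0,0,0,0,0]]'
```

```text
time: 28.3
ee_pos: [0.5287, 0.0967, 0.1653]
tcp_rot: [179.9, -0.1, 98.1]
wrist_force: [-4.7, -0.4, 15.0]
opening: -0.0001
```

The lid has stopped at z=0.1653, where home was predicted (0.165), and force now rises without motion. I add a little more and hold.

```bash
python3 -m handwheel '[[0,0,0.0002,0,0,0],[0,0,0.0001,0,0,0],[0,0,0,0,0,0],[0,0,0,0,0,0],[0,0,0,0,0,0],[0,0,0,0,0,0],[0,0,0,0,0,0],[0,0,0,0,0,0]]'
for i in 1 2 ; do python3 -c "
from h import *;o=monitor.get_obs();print(o['time'],o['wrist_force'])"; done
python3 -m handwheel '[[0,0,0,0,0,0],[0,0,0,0,0,0],[0,0,0,0,0,0],[0,0,0,0,0,0],[0,0,0,0,0,0],[0,0,0,0,0,0],[0,0,0,0,0,0],[0,0,0,0,0,0]]'
python3 -m handwheel '[[0,0,0,0,0,0],[0,0,0,0,0,0],[0,0,0,0,0,0],[0,0,0,0,0,0],[0,0,0,0,0,0],[0,0,0,0,0,0],[0,0,0,0,0,0],[0,0,0,0,0,0]]'
```

```text
time: 28.97
ee_pos: [0.5287, 0.0967, 0.1653]
tcp_rot: [179.9, -0.1, 98.1]
wrist_force: [-6.0, -0.4, 16.9]
opening: -0.0
28.9667 [-6.03052181 -0.39263426 16.86516861]
28.9667 [-6.03052181 -0.39263426 16.86516861]
time: 29.63
ee_pos: [0.5287, 0.0967, 0.1653]
tcp_rot: [179.9, -0.1, 98.1]
wrist_force: [-5.7, -1.0, 15.4]
opening: 0.0001
time: 30.3
ee_pos: [0.5287, 0.0967, 0.1653]
tcp_rot: [179.9, -0.1, 98.1]
wrist_force: [-4.6, -1.7, 17.0]
opening: -0.0002
```

```bash
python3 -m handwheel '[[0,0,-0.0005,0,0,0],[0,0,-0.001,0,0,0],[0,0,-0.002,0,0,0],[0,0,-0.008,0,0,0],[0,0,-0.02,0,0,0],[-0.01,0,-0.03,0,0,0],[-0.02,0,-0.03,0,0,0],[-0.03,0,-0.03,0,0,0]]'
python3 -m handwheel '[[-0.03,-0.02,-0.02,0,0,0],[-0.03,-0.03,0,0,0,0],[-0.03,-0.03,0,0,0,0],[-0.03,-0.03,0,0,0,0],[-0.02,-0.02,0,0,0,0],[0,0,0,0,0,0],[0,0,0,0,0,0],[0,0,0,0,0,0]]'
python3 - <<'E'
from h import *
c=cams.camera("top");s=cams.camera("scene");cv2.imwrite("pics/end.png",np.vstack([c["img"][60:340,60:560],s["img"][60:340,100:600]])[...,::-1])
ex=np.array([.9902,.1399]);ey=np.array([-.1399,.9902])
for c in(c,s):
    W=pts(c);x=W[...,:2]@ex;y=W[...,:2]@ey;z=W[...,2]
    m=(abs(x-.537)<.1)&(y>0)&(y<.17)&(abs(z-.15)<.03)
    A=np.c_[y[m],x[m],np.ones(m.sum())];k=np.linalg.lstsq(A,z[m],rcond=None)[0];print(m.sum(),"slope y",k[0],"slope x",k[1],"median z",np.median(z[m]))
E
```

```text
time: 30.97
ee_pos: [0.5366, 0.0381, 0.2858]
tcp_rot: [-180.0, -0.1, 98.2]
wrist_force: [0.9, -0.7, -0.3]
opening: -0.0001
time: 31.63
ee_pos: [0.4295, -0.1176, 0.3045]
tcp_rot: [180.0, -0.0, 98.0]
wrist_force: [-0.4, 0.1, -0.2]
opening: 0.0
3656 slope y -0.0013683286765270892 slope x -0.00035705444209979675 median z 0.14881722906086467
3666 slope y -7.612812834531871e-07 slope x -0.0007451257364500807 median z 0.14948052964212732
```

View pics/end.png

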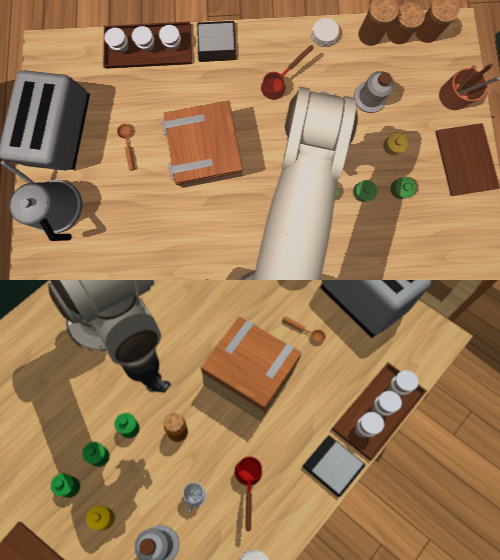

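The final views show the lid lying flat on the chest, at (202,143) in the top view and (250,365) in the scene view. Its slope is at most 0.0014 rad and its outer face is at z≈0.149. Everything else stands where it was, and the arm is clear.

```bash
python3 -c "
from h import *;print(order.job_done())"
```

```text
the job is handed in; nothing more can be done
None
```

The canister is in the chest and the lid is pressed home. I handed the job in at about 32 s, with the arm clear of everything.

- **Canister:** I picked the white canister up by its knob and set it upright on the chest floor. It stands about 2 mm from the free spot, and the tin was unmoved when last seen, before the lid went over.
- **Lid:** I pushed it over slowly, at about 0.3 rad/s or less in the last 0.4 rad by my commanded motion. It stopped hard at the height expected for home. I held it there for over 1.3 s at 15–17 N vertical, about 18 N in total with the side force.
- **Last checks:** After I withdrew, the lid measured flat in both overhead views (slope 0.0014 rad or less), with its outer face at about 0.149 m. The other objects I could see on the block looked where they had been. In the top view the arm hid part of the block, but the scene view showed those objects in place.
- **Disagreements:** A sideways force of 5–6 N built up on the tool during the final press. The rim height read from the images was 1–2 mm higher than the lid contact suggested. Neither changed the result.

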